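# Start a rack lag screw square with the socket driver

## Task

Take the red-handled socket driver out of its stand and fit it fully over the hex head of the lag screw that leans in the yellow strip of the shelf board. Press the driver down gently and upright over the hole until the screw stands square, only then start the screw with about a quarter turn clockwise, and put the driver back upright in its stand. Work the screw with the driver only, never with the gripper, do not force it, and leave the other things where they are.

Things in the scene. Friction and masses are not known exactly. Their poses are not given: they have to be found in the camera images.
- board: Fixed piece of shelf board, 150 x 90 mm, 40 mm thick, lying flat, a yellow steel strip 50 mm wide and 4 mm thick along its top (upper face 44 mm above the table). Origin: centre of its underside; x along its length, z up. The loose lag screw is at x = -30 mm. A screw already fitted is at x = +45 mm (head top 58.5 mm above the table); leave it.
- pilot_hole (a point): Centre of the loose screw's hole on the strip's upper face; axes as board, z is the hole's axis. The screw leans about this point. Its steel hex head is 19 mm across flats, 12 mm thick, two flats facing the board's +x and -x at first. Its top lies 22 to 34 mm from this point along the screw: differs each time, not measured, find it by touch; the head cannot be pushed in.
- lean_x (a joint): Lean of the screw about the board's x axis, rad (positive moves the head to the board's -y); 0 is square; starts -0.11 to 0.11. Stiff (0.08 N m) and stays where left. The flat bottom of the driver's socket, pressed squarely on the head with about 10 to 25 N over the hole's axis, brings the screw square.
- lean_y (a joint): Lean of the screw about the board's y axis, rad (positive moves the head to the board's +x); 0 is square; starts 0.07 to 0.11; as stiff as lean_x. A driver held off the hole axis feels a steady side force of several N that points back towards the axis; relieve it before turning and before lifting off, or the screw is dragged over again.
- turn (a joint): Turn of the screw about its own axis, rad; 0 at the start, grows clockwise seen from above; a quarter turn is 1.57. Turning takes about 0.12 N m and sinks the screw 0.8 mm per rad. Over 45 N between driver and screw or board is forcing it.
- driver: Loose socket driver, about 0.25 kg, 134 mm tall, standing upright in its stand, socket down. Origin at the centre of the socket's mouth (lower end), z up through the handle. Steel socket 35 mm wide over its outer corners and 24 mm tall, shaft 14 mm thick, red square handle.
- driver_handle (a point): Middle of the driver's red square handle, on its axis, 102 mm above the mouth. Handle 28 x 28 mm, from 74 to 130 mm above the mouth, faces square to the driver's x and y.
- socket_mouth (a point): Centre of the socket's mouth. The hex socket is 27 mm across flats at the mouth, narrows over the first 5 mm to 20.5 mm, and its flat bottom is 15 mm above the mouth. Inner flats face the driver's +x, -x and every 60 degrees round.
- stand: Fixed stand of the driver: black square cup 70 x 70 mm outside, 44 x 44 mm inside, rim 32 mm above the table, on a dark 110 mm base plate. Origin at the centre of its underside, z up.
- stand_floor (a point): Centre of the cup's inner floor, 5 mm above the table, on which the driver's mouth rests.
- pink_bottle: Bystander, loose: pink square pump bottle, 58 x 58 mm, 187 mm tall. Origin at the centre of its underside; leave it alone.
- teal_bottle: Bystander, loose: teal round pump bottle, 66 mm wide, 190 mm tall. Origin at the centre of its underside; leave it alone.
- rose_bottle: Bystander, loose: pale rose round pump bottle, 66 mm wide, 190 mm tall. Origin at the centre of its underside; leave it alone.
- red_carton: Bystander, loose: red upright carton, 60 x 60 x 120 mm. Origin at the centre of its underside; leave it alone.
- spray_can: Bystander, loose: orange can, 52 mm wide, 130 mm tall. Origin at the centre of its underside; leave it alone.
- spare_screw: Bystander, loose: spare steel lag screw standing on its hex head (19 mm across flats), 67 mm tall. Origin at the centre of its underside; leave it alone.
- wrench: Bystander, loose: flat steel wrench lying on the table, about 180 mm long; leave it alone.
Things that resemble listed ones, but are neither listed nor needed, are in the scene too. What is shaped like the driver but blue is not meant. Several things look just like the stand: the one meant starts farthest from the robot's base.

How it is judged:
By the outcome, as a careful person would: the job done as asked, in the order asked, and still so for the second after the job is handed in, with the robot touching nothing.
It also fails if it takes over 72 s, if anything falls off the work surface, if the arm or the gripper's body presses on something with over 40 N, if the wrist force passes 120 N, or if a joint passes its speed limit or range.

## Robot

A 6-joint arm with a two-finger parallel gripper is mounted at the origin on the work surface. World frame = base frame: x ahead of the robot, y to its left, z up, the work surface at z = 0. Lengths are in m, angles in degrees, forces in N, time in s.
With the tool pointing down it reaches from about 0.275 to 0.875 m from the base axis. Payload 12.5 kg.
Tool frame: the origin (TCP) lies on the mounting face of the last link; the fingertips stand ctrl.nose_length ahead of it and the grasp point (between the pads) lies 155 mm ahead of it (ctrl.nose_length is the distance from the TCP to the fingertips, in m); y points along the fingers, x is the direction in which the jaws open and shut, and the axes are right-handed (so a half turn about y gives the same grasp; the last joint's range is limited). The gripper opens to 85 mm and grips with 20 to 120 N. Pads are 22 mm wide; open, the fingers measure 114 mm over their backs; the gripper's body (76 mm by 85 mm) begins 54 mm behind the grasp point. The pads swing forward as they close: fully open they stand 13 mm farther back than shut.
Start: joints at [71.872, 20.094, 94.641, -0, 65.266, -4.847], TCP at [0.126, 0.535, 0.405] pointing down, gripper open.
Joint ranges: [-157.81, 157.81], [-45, 120.19], [0.68, 151.7], [-89.99, 269.99], [4.06, 180], [-164.3, 164.3]. Speed limits (degrees/s): [127.2, 127.2, 159.86, 180, 180, 180].

## Interface

Orientations are given as [roll, pitch, yaw] about the fixed x, y, z axes, in that order (R = Rz(yaw) Ry(pitch) Rx(roll)).
In Python, from station import readout, capture, camera_params, workorder, spotter, ctrl gives the robot as it stands.
- The arm moves only by the tool move_arm, never from a script. Its argument "series" is a list of rows, each a list of 7 numbers: the shift along the tool's x, y, z in mm, then the turn, a rotation vector about the tool's x, y, z in rad, then the opening in per cent of the stroke, from 0 (shut) to 100 (fully open). A call has 1 to 12 rows; each row is the pose to reach, as a shift and turn from the pose commanded when the call began, along the tool's axes at that moment; what a row does not reach only later rows make up. A row lasts 1/8 s, in which the tool goes at most 62.5 mm and 10.7 degrees, less where a joint would pass 70% of its speed; a pose out of reach is approached as far as the arm can. A call with a gripper value outside its range is refused whole. The fingers move at their own pace and stop on an object; "force" is the grip in N (left out, the last holds). Time passes only in rows, so rows that repeat a pose let the fingers close. It gives the time, the measured TCP pose, the force and the opening at its end, in the units of the state.
- readout.sense(): the state, without advancing time (a new reading comes with each control period).
- capture(name): name is "scene" or "top" or "wrist"; returns the picture (400x640x3 uint8, red, green, blue); there is no depth.
- camera_params(name): a dict with "mtx" (3x3 intrinsics, pixels), "origin" and "attitude" of the camera in the world; the wrist camera has in their place "T_tool_cam" (4x4, takes a point from camera to tool coordinates, whose origin is the TCP and whose axes are the tool frame's). Camera axes: x right, y up, looking along -z (the intrinsics and any distortion apply to the point x, -y, -z); pixel columns grow to the right and rows downward; lengths in m; the calibration is good to about 2 mm. A picture is of the moment at which its call begins: read the wrist's pose just before it. camera_params takes no time and is no camera call.
- workorder.hand_in(): hands the job in, once; it reports no verdict.
Trained networks look in the newest picture that a camera, given by its name, has taken for a name from the list of things; names that differ only in an ending like _2 or _b are one class to them, and where a whole thing is asked for, a point or a joint stands for the part that bears it (a point fixed in the world has none). Each returns a list of dicts, best first, with "conf" (0 to 1); they miss things now and then, are a little off and sometimes report something else, mostly with a low value. They report only what shows in the picture. A call takes as long as a camera call. They do not tell look-alikes from the thing itself.
- spotter.trace(camera, query): "mask" (400x640 bool, what is visible of it) and "uv" ([column, row] in pixels, amid what is visible of it).
The state is a dict: "t": time; "joints": joint angles; "dq": joint speeds; "effort": joint torques, N m; "position": TCP position; "orientation": TCP orientation; "force": force on the tool from outside, world axes, zero at the start; "ft_torque": the same for the moment, N m; "opening": opening from 0.0 (shut) to 1.0 (fully open).
Only numpy, scipy, OpenCV 4.12 (cv2) and the standard library are available. Lean on these libraries where they do the work, as an engineer would, in place of code of your own. Each camera call takes 0.05 s, during which the arm holds its last target. There are 200 camera calls.

## Working session

There is one attempt and no reset: what is moved stays moved. The work goes in short steps, Python scripts to look and compute and a tool call to move; the robot and the scene stay as the last step left them, time stands still between calls to the robot, and variables do not carry over. Pictures are saved under pics/ and viewed, about 8 in all and at most 12, crops included, and the job is handed in when it is done.

Besides the shell and the picture viewer there is one more tool, called in YAML: its name, and indented under it one key for each argument. move_arm: Moves the arm, as the interface text tells. Its arguments: {"type":"object","properties":{"series":{"type":"array"},"force":{"type":"number"}},"required":["series"]}

```bash
ls; mkdir -p pics; cat > h.py <<'E'
import numpy as np, cv2
from scipy.spatial.transform import Rotation as R
from station import readout, capture, camera_params, workorder, spotter, ctrl
def save(n,im): cv2.imwrite('pics/'+n,np.ascontiguousarray(im[:,:,::-1]))
E
python3 - <<'E'
from h import *
print(readout.sense(), ctrl.nose_length)
for c in ("scene","top","wrist"): print(c,camera_params(c))
a=capture("scene");b=capture("top")
save("a.png",a);save("b.png",b)
E
```

```text
pics
{'t': 0.0, 'joints': array([ 7.18737068e+01,  2.01259934e+01,  9.46769715e+01,  7.73932055e-04,
        6.52625419e+01, -4.84866792e+00]), 'dq': array([-0.03285517,  0.00303132, -0.00347351,  0.10577427,  0.07376049,
       -0.00151361]), 'effort': array([ 2.11201543e-03, -5.06091857e+01, -2.91415608e+01,  1.88549353e-05,
        4.45709971e-03, -1.29890287e-05]), 'position': array([0.12626835, 0.53518619, 0.40414232]), 'orientation': array([-8.99937631e+01,  6.52130173e-02,  7.67220540e+01]), 'force': array([0.08239792, 0.24679466, 0.36406289]), 'ft_torque': array([ 0.04216092, -0.01493148,  0.04645187]), 'opening': 0.9921307257593163} 0.1734
scene {'mtx': array([[385.59824892,   0.        , 323.14816222],
       [  0.        , 385.59824892, 193.58369197],
       [  0.        ,   0.        ,   1.        ]]), 'origin': array([0.90454784, 0.64177653, 0.63420233]), 'attitude': array([ 57.28588326,  -0.34217182, 153.28931783])}
top {'mtx': array([[482.96054608,   0.        , 324.37710998],
       [  0.        , 482.96054608, 205.84161594],
       [  0.        ,   0.        ,   1.        ]]), 'origin': array([ 0.3101471 , -0.07939466,  1.22669956]), 'attitude': array([ 10.95295255,  -0.67288711, -88.34129352])}
wrist {'mtx': array([[330.2021484 ,   0.        , 325.48544005],
       [  0.        , 330.2021484 , 192.37367994],
       [  0.        ,   0.        ,   1.        ]]), 'T_tool_cam': array([[ 9.99999666e-01,  7.07609540e-04,  4.09051050e-04,
        -7.82305155e-04],
       [ 1.76868108e-04,  3.01265814e-01, -9.53540182e-01,
         3.25185705e-02],
       [-7.97967227e-04,  9.53539935e-01,  3.01265588e-01,
         7.59706177e-02],
       [ 0.00000000e+00,  0.00000000e+00,  0.00000000e+00,
         1.00000000e+00]])}
```

View pics.

View pics/a.png

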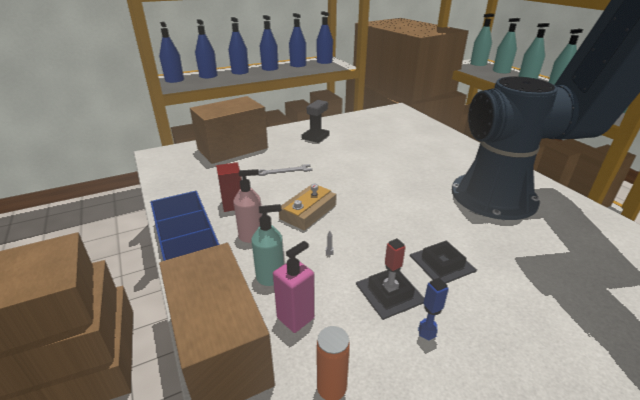

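View pics/b.png

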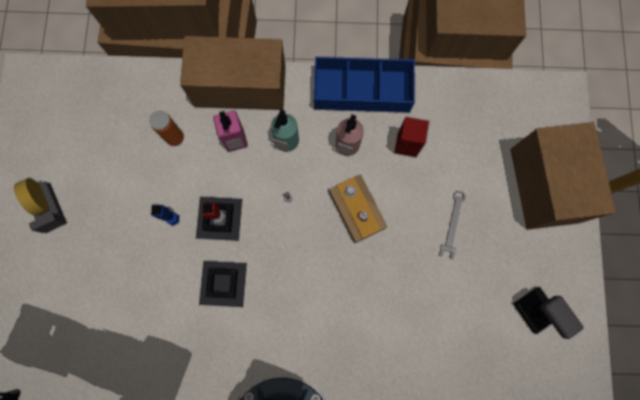

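```bash
cat >> h.py <<'E'
def campose(c):
    p=camera_params(c)
    if c!="wrist": return np.array(p["mtx"]),np.array(p["origin"]),R.from_euler("xyz",p["attitude"],degrees=True).as_matrix()
    s=readout.sense(); T=np.eye(4);T[:3,:3]=R.from_euler("xyz",s["orientation"],degrees=True).as_matrix();T[:3,3]=s["position"]
    M=T@p["T_tool_cam"]; return np.array(p["mtx"]),M[:3,3],M[:3,:3]
def ray(P,uv):
    K,o,A=P; d=np.linalg.inv(K)@[uv[0],uv[1],1]; return o,A@(d*[1,-1,-1])
def onz(P,uv,z):
    o,d=ray(P,uv); return o+d*(z-o[2])/d[2]
def proj(P,X):
    K,o,A=P; c=A.T@(np.asarray(X,float)-o); q=K@(c*[1,-1,-1]); return q[:2]/q[2]
def tri(rs):
    M=0;b=0
    for o,d in rs:
        d=d/np.linalg.norm(d);Q=np.eye(3)-np.outer(d,d);M=M+Q;b=b+Q@o
    return np.linalg.solve(M,b)
E
python3 - <<'E'
from h import *
P={c:campose(c) for c in("scene","top")}
for c in P:
    capture(c)
    for q in("driver","stand","board","lean_x","spare_screw","pink_bottle","teal_bottle"):
        for r in spotter.trace(c,q)[:4]:
            m=r["mask"].astype(np.uint8); box=cv2.minAreaRect(cv2.findNonZero(m)) if m.any() else None
            print(c,q,round(r["conf"],2),np.round(r["uv"],1),m.sum(),[np.round(x,1) for x in box], onz(P[c],r["uv"],{'board':.044,'stand':.02}.get(q,.05)).round(3))
E
```

```text
scene driver 0.58 [433.1 304.3] 1072 [array([433. , 308.4]), array([21.6, 62.4]), np.float64(12.1)] [0.48 0.28 0.05]
scene driver 0.57 [395.1 264.6] 783 [array([392.9, 264.5]), array([19.1, 53.2]), np.float64(10.3)] [0.481 0.156 0.05 ]
scene driver 0.3 [334.5 364.1] 2168 [array([333. , 362.5]), array([73., 32.]), np.float64(90.0)] [0.711 0.307 0.05 ]
scene stand 0.73 [393.5 293.8] 1881 [array([390.6, 291.5]), array([46.5, 58. ]), np.float64(67.2)] [0.514 0.203 0.02 ]
scene stand 0.63 [442.4 262.1] 1601 [array([442.8, 261.8]), array([57.3, 38.2]), np.float64(45.0)] [0.356 0.173 0.02 ]
scene board 0.82 [308.9 205. ] 1595 [array([307.4, 205.9]), array([34. , 58.1]), np.float64(50.9)] [ 0.549 -0.143  0.044]
scene board 0.55 [330.4 244.8] 108 [array([330.4, 243.1]), array([ 7., 22.]), np.float64(6.3)] [0.573 0.029 0.044]
scene board 0.51 [247.  205.4] 1338 [array([247.6, 205.8]), array([72.5, 27.1]), np.float64(85.6)] [ 0.699 -0.215  0.044]
scene board 0.28 [266.3 247.6] 1817 [array([267.3, 245.1]), array([80.2, 32.4]), np.float64(86.1)] [ 0.711 -0.028  0.044]
scene spare_screw 0.48 [330.
[... 1541 characters left out ...]
1 [287.1 199.9] 64 [array([287.5, 196.5]), array([9., 7.]), np.float64(90.0)] [0.55  0.006 0.05 ]
top spare_screw 0.48 [283.1 128.7] 951 [array([284.5, 130.5]), array([43., 27.]), np.float64(90.0)] [0.736 0.025 0.05 ]
top spare_screw 0.26 [363.  214.8] 54 [array([363.5, 215. ]), array([8., 7.]), np.float64(90.0)] [ 0.519 -0.183  0.05 ]
top pink_bottle 0.95 [226.7 128.6] 1018 [array([230.3, 129.9]), array([41.7, 27.2]), np.float64(71.6)] [0.731 0.169 0.05 ]
top pink_bottle 0.53 [214.  211.3] 353 [array([213., 213.]), array([28.3, 15.6]), np.float64(45.0)] [0.516 0.185 0.05 ]
top teal_bottle 0.58 [283.2 131.8] 934 [array([284.5, 130. ]), array([42., 27.]), np.float64(90.0)] [0.728 0.024 0.05 ]
```

move_arm:
  series:
    - [-24,0,-42,0,0.087,0,100]
    - [-48,0,-84,0,0.174,0,100]
    - [-72,0,-126,0,0.262,0,100]
    - [-96,0,-168,0,0.349,0,100]
    - [-120,0,-210,0,0.436,0,100]
    - [-145,0,-250,0,0.523,0,100]
    - [-170,0,-291,0,0.611,0,100]
    - [-195,0,-332,0,0.698,0,100]
    - [-220,0,-373,0,0.785,0,100]
    - [-245,0,-414,0,0.873,0,100]
    - [-268,0,-453,0,0.96,0,100]
    - [-268,0,-453,0,1.047,0,100]

```text
t: 2.4
position: [0.5073, 0.1684, 0.4045]
orientation: [-90.0, -0.0, 16.4]
force: [0.1, 0.2, -0.8]
opening: 1.001
```

```bash
python3 - <<'E'
from h import *
P=campose("wrist"); s=readout.sense(); print(s["t"],s["joints"].round(1),s["position"].round(4),s["orientation"].round(2),s["force"])
im=capture("wrist");save("w1.png",im)
for q in("driver","driver_handle","stand"):
    for r in spotter.trace("wrist",q)[:2]:
        print(q,round(r["conf"],2),np.round(r["uv"],1),r["mask"].sum())
print(proj(P,[.505,.17,.135]))
E
```

```text
2.4 [13.4 18.5 96.9 -0.  64.5 -3. ] [0.5073 0.1684 0.4045] [-9.002e+01 -2.000e-02  1.639e+01] [ 0.08647749  0.24277544 -0.8330949 ]
driver 0.56 [366.2  26. ] 2301
driver_handle 0.86 [328.7 167.6] 2082
driver_handle 0.63 [364.4  23.9] 2311
stand 0.76 [322.1 135. ] 7343
stand 0.62 [177.3 121.3] 10489
[322.44932998 190.7077239 ]
```

View pics/w1.png

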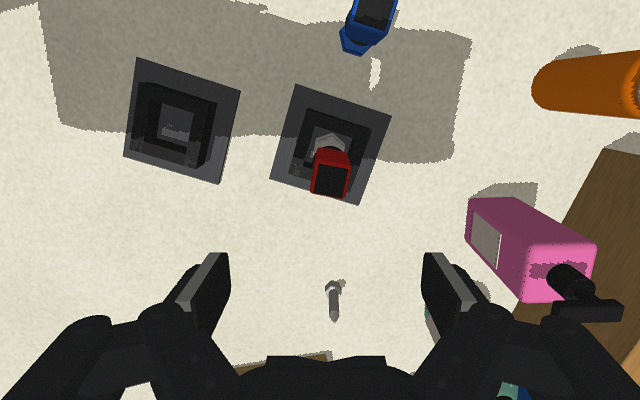

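```bash
python3 - <<'E'
from h import *
P=campose("wrist"); im=cv2.imread("pics/w1.png")
c=im[125:205,290:370]
cv2.imwrite("pics/w1c.png",cv2.resize(c,None,fx=7,fy=7,interpolation=cv2.INTER_NEAREST))
E
```

```text
(no output)
```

View pics/w1c.png

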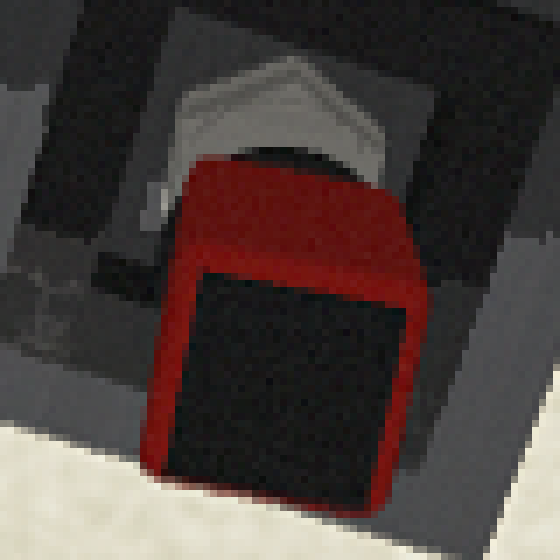

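```bash
python3 - <<'E'
from h import *
P=campose("wrist")
C=np.array([onz(P,(290+u/7,125+v/7),.139) for u,v in((203,272),(408,307),(365,510),(163,475))])
print(C.round(4),C.mean(0)); 
e=[C[1]-C[0],C[2]-C[3],C[0]-C[3],C[1]-C[2]]
for k in e: print(np.linalg.norm(k),np.degrees(np.arctan2(k[1],k[0])))
# top cam cross-check
T=campose("top");S=campose("scene")
print(proj(T,C.mean(0)),proj(S,C.mean(0)))
# stand base corners from wrist, z .004
B=np.array([onz(P,p,.005) for p in((296,84),(391,116),(358,206),(270,179))]); print(B.mean(0))
for k in(B[1]-B[0],B[2]-B[3]): print(np.linalg.norm(k),np.degrees(np.arctan2(k[1],k[0])))
im=capture("top")
print(readout.sense()["opening"])
save("t2.png",cv2.resize(im[165:255,310:420],None,fx=7,fy=6,interpolation=cv2.INTER_CUBIC))
E
```

```text
[[0.4945 0.192  0.139 ]
 [0.5159 0.1946 0.139 ]
 [0.5184 0.1722 0.139 ]
 [0.4967 0.1697 0.139 ]] [0.5063766 0.1821375 0.139    ]
0.021506963454453385 6.9215550574995826
0.021791307721486755 6.496621269690461
0.022365613329155005 95.56318386872279
0.022522290134013134 96.29458276418508
[206.87278286 208.5000778 ] [396.8818773  243.42216218]
[0.50601626 0.18258825 0.005     ]
0.10754141136646629 -1.0782106470681296
0.10750525828878894 -1.075393315276563
0.9998397426470894
```

View pics/t2.png

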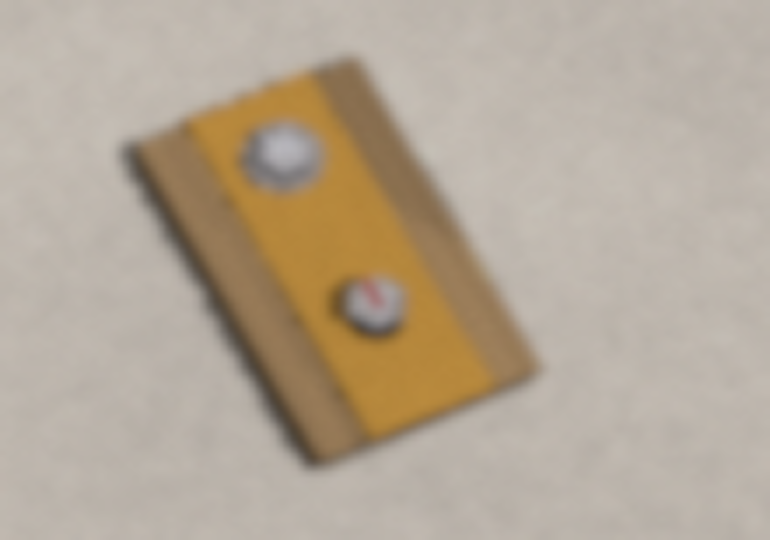

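move_arm:
  series:
    - [3,0,13.5,0,0.173,0,100]
    - [3,30,13.5,0,0.173,0,100]
    - [3,70,13.5,0,0.173,0,100]
    - [3,110,13.5,0,0.173,0,100]
    - [3,142,13.5,0,0.173,0,100]
    - [3,142,13.5,0,0.173,0,100]

```text
t: 3.4
position: [0.5039, 0.1844, 0.2612]
orientation: [-90.0, 0.2, 6.9]
force: [-0.4, -0.5, 0.1]
opening: 1.004
```

```bash
python3 - <<'E'
from h import *
s=readout.sense();print(s["position"],s["orientation"])
P=campose("wrist");im=capture("wrist");save("w2.png",im)
print(proj(P,[.5064,.1821,.139]))
E
```

```text
[0.50387009 0.18444727 0.26115607] [-90.0317641    0.2247962    6.92631436]
[331.48985788 337.17995993]
```

View pics/w2.png

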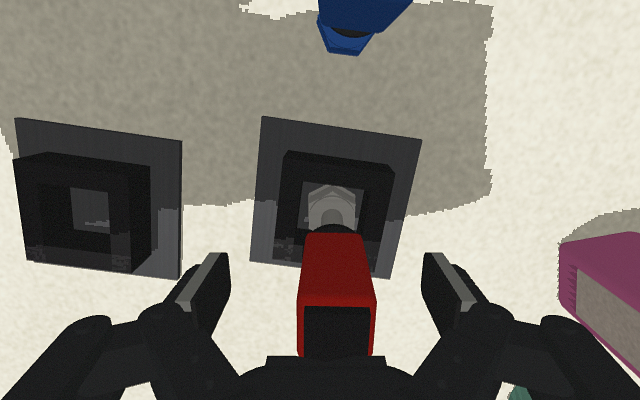

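move_arm:
  series:
    - [2.2,0,-2.6,0,0,0,100]
    - [2.2,0,-2.6,0,0,0,100]
    - [2.2,0,-2.6,0,0,0,20]
    - [2.2,0,-2.6,0,0,0,20]
    - [2.2,0,-2.6,0,0,0,20]
    - [2.2,0,-2.6,0,0,0,20]
    - [2.2,0,-2.6,0,0,0,20]
    - [2.2,0,-2.6,0,0,0,20]
  force: 70

```text
t: 4.45
position: [0.5072, 0.1819, 0.2628]
orientation: [-90.0, -0.0, 6.8]
force: [-0.9, -0.6, 4.8]
opening: 0.323
```

```bash
python3 - <<'E'
from h import *
s=readout.sense();print({k:np.round(s[k],3) for k in s})
E
```

```text
{'t': np.float64(4.45), 'joints': array([ 1.47750e+01,  2.98740e+01,  1.02844e+02, -1.00000e-03,
        4.72720e+01,  7.95900e+00]), 'dq': array([-0.067, -0.071,  0.012,  0.004, -0.001, -0.02 ]), 'effort': array([-2.3000e-02, -5.1214e+01, -2.1763e+01,  1.0000e-03, -3.5300e-01,
       -1.3000e-02]), 'position': array([0.507, 0.182, 0.263]), 'orientation': array([-8.9999e+01, -1.0000e-02,  6.8170e+00]), 'force': array([-0.932, -0.608,  4.839]), 'ft_torque': array([-0.117,  0.288, -0.066]), 'opening': np.float64(0.323)}
```

move_arm:
  series:
    - [0,-20,0,0,0,0,20]
    - [0,-50,0,0,0,0,20]
    - [0,-90,0,0,0,0,20]
    - [0,-130,0,0,0,0,20]
    - [0,-130,0,0,0,0,20]
    - [0,-130,0,0,0,0,20]

```text
t: 5.2
position: [0.5068, 0.1818, 0.3913]
orientation: [-90.0, 0.1, 6.8]
force: [0.3, -0.5, -2.5]
opening: 0.323
```

```bash
python3 - <<'E'
from h import *
s=readout.sense();print({k:np.round(s[k],3) for k in ('t','position','orientation','force','ft_torque','opening')})
T=campose("top")
f=lambda p,z:np.array([onz(T,(310+u/7,165+v/6),z) for u,v in p])
B=f([(135,145),(352,60),(540,370),(315,463)],.04);S=f([(185,125),(318,75),(492,385),(368,438)],.044)
for X in(B,S):
    print(X.mean(0).round(4)); 
    for a,b in((X[0],X[3]),(X[1],X[2])): k=a-b;print(np.linalg.norm(k[:2]).round(4),np.degrees(np.arctan2(k[1],k[0])).round(2))
F=f([(284,155)],.0585)[0]; L=f([(374,302)],.07)[0]; print(F,L)
k=F-L;print("yaw from screws approx",np.degrees(np.arctan2(k[1],k[0])))
E
```

```text
{'t': np.float64(5.2), 'position': array([0.507, 0.182, 0.391]), 'orientation': array([-90.017,   0.117,   6.819]), 'force': array([ 0.279, -0.511, -2.521]), 'ft_torque': array([0.009, 0.049, 0.017]), 'opening': np.float64(0.323)}
[ 0.5373 -0.1706  0.04  ]
0.1482 26.92
0.1474 27.82
[ 0.5382 -0.172   0.044 ]
0.1465 27.49
0.1446 26.16
[ 0.57647466 -0.15041247  0.0585    ] [ 0.51377265 -0.18213666  0.07      ]
yaw from screws approx 26.837208283626538
```

move_arm:
  series:
    - [-8,0,-38,0,-0.05,0,20]
    - [-16,0,-80,0,-0.1,0,20]
    - [-24,0,-125,0,-0.15,0,20]
    - [-33,0,-170,0,-0.2,0,20]
    - [-42,0,-215,0,-0.25,0,20]
    - [-51,0,-260,0,-0.3,0,20]
    - [-58,0,-295,0,-0.34,0,20]
    - [-61,0,-308,0,-0.356,0,20]
    - [-61,0,-308,0,-0.356,0,20]
    - [-61,0,-308,0,-0.356,0,20]

```text
t: 6.45
position: [0.483, -0.1306, 0.3918]
orientation: [-89.9, 0.1, 27.2]
force: [0.5, 0.1, -3.0]
opening: 0.322
```

```bash
python3 - <<'E'
from h import *
s=readout.sense();print({k:np.round(s[k],3) for k in ('t','position','orientation','force','ft_torque','opening')})
P=campose("wrist");np.savez("w3.npz",K=P[0],o=P[1],A=P[2]);im=capture("wrist");
print(proj(P,[.5105,-.1847,.044]),proj(P,[.577,-.1504,.0585]))
save("w3.png",im[0:300,100:500])
cv2.imwrite("pics/w3.png",cv2.resize(cv2.imread("pics/w3.png"),None,fx=2,fy=2,interpolation=cv2.INTER_CUBIC))
for q in("lean_x","board"):
    for r in spotter.trace("wrist",q)[:3]: print(q,r["conf"],r["uv"],r["mask"].sum())
E
```

```text
{'t': np.float64(6.45), 'position': array([ 0.483, -0.131,  0.392]), 'orientation': array([-8.9922e+01,  5.9000e-02,  2.7212e+01]), 'force': array([ 0.477,  0.1  , -2.996]), 'ft_torque': array([ 0.034,  0.037, -0.01 ]), 'opening': np.float64(0.322)}
[325.36699693 226.64627225] [400.70103673 232.37124832]
board 0.59 [380.6, 209.0] 7474
```

View pics/w3.png

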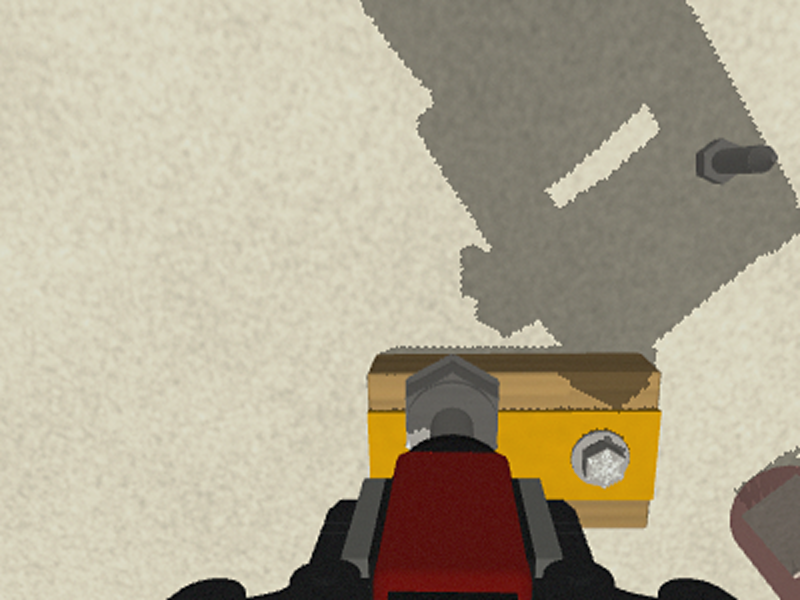

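move_arm:
  series:
    - [-25,0,-20,0,0,0,20]
    - [-45,0,-60,0,0,0,20]
    - [-45,0,-85,0,0,0,20]
    - [-45,0,-85,0,0,0,20]
    - [-45,0,-85,0,0,0,20]

```text
t: 7.22
position: [0.4819, -0.2266, 0.3925]
orientation: [-90.0, 0.0, 27.2]
force: [0.3, 0.4, -2.9]
opening: 0.321
```

```bash
python3 - <<'E'
from h import *
s=readout.sense();print({k:np.round(s[k],3) for k in ('t','position','orientation','force','ft_torque','opening')})
P=campose("wrist");np.savez("w4.npz",K=P[0],o=P[1],A=P[2]);im=capture("wrist")
print(proj(P,[.5105,-.1847,.044]),proj(P,[.577,-.1504,.0585]))
save("w4.png",im[120:280,260:460])
cv2.imwrite("pics/w4.png",cv2.resize(cv2.imread("pics/w4.png"),None,fx=4,fy=4-.25,interpolation=cv2.INTER_CUBIC))
for q in("lean_x","board"):
    for r in spotter.trace("wrist",q)[:3]: print(q,r["conf"],r["uv"],r["mask"].sum())
E
```

```text
{'t': np.float64(7.225), 'position': array([ 0.482, -0.227,  0.392]), 'orientation': array([-8.9957e+01,  1.8000e-02,  2.7244e+01]), 'force': array([ 0.261,  0.423, -2.904]), 'ft_torque': array([0.001, 0.078, 0.055]), 'opening': np.float64(0.321)}
[371.8576735  144.64338853] [455.52619719 147.10278094]
lean_x 0.92 [381.7, 147.9] 427
lean_x 0.56 [379.5, 149.4] 481
board 0.92 [405.7, 138.2] 13991
```

View pics/w4.png

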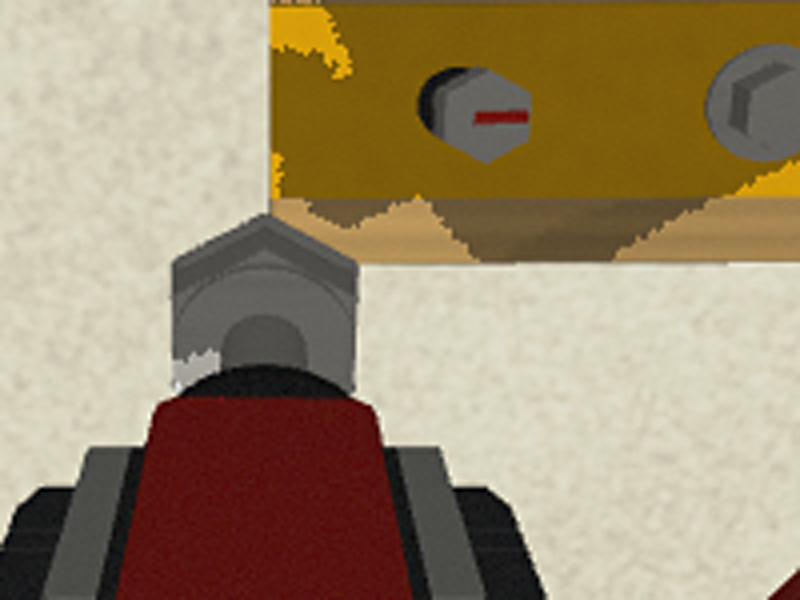

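```bash
python3 - <<'E'
from h import *
d=np.load("w4.npz");P=(d["K"],d["o"],d["A"])
px=lambda u,v:(260+u/4,120+v/3.75)
a=onz(P,px(270,5),.044);b=onz(P,px(270,196),.044);m=(a+b)/2;print(a,b,np.linalg.norm(a-b),"end yaw",np.degrees(np.arctan2(*(a-b)[[1,0]]))-90)
e=onz(P,px(795,3.5),.044)-onz(P,px(275,3.5),.044);print("long yaw",np.degrees(np.arctan2(e[1],e[0])))
y=np.radians(27.2);bx=np.array([np.cos(y),np.sin(y),0]);by=np.array([-np.sin(y),np.cos(y),0])
h=m+.045*bx;print("hole",h,proj(P,h))
hole=(h+np.array([.5105,-.1847,.044]))/2; print("hole avg",hole)
for z in(.066,.072,.078):
    H=onz(P,px(488,115),z); w=onz(P,px(531,115),z)-onz(P,px(445,115),z)
    print(z,H.round(4),"width",np.linalg.norm(w).round(4),"off x,y board",((H-h)@bx).round(4),((H-h)@by).round(4))
# top view of head
T=campose("top")
for z in(.066,.072,.078):
    H=onz(T,(310+374/7,165+302/6),z);print(z,H.round(4),((H-h)@bx).round(4),((H-h)@by).round(4))
E
```

```text
[ 0.46256492 -0.18464016  0.044     ] [ 0.48515139 -0.22839495  0.044     ] 0.04924054244486617 end yaw 27.303036087464434
long yaw 27.200985018422816
hole [ 0.51388189 -0.18594815  0.044     ] [374.27488715 147.39646878]
hole avg [ 0.51219095 -0.18532407  0.044     ]
0.066 [ 0.5169 -0.1835  0.066 ] width 0.0193 off x,y board 0.0038 0.0008
0.072 [ 0.5155 -0.183   0.072 ] width 0.0189 off x,y board 0.0028 0.0019
0.078 [ 0.5141 -0.1825  0.078 ] width 0.0185 off x,y board 0.0017 0.003
0.066 [ 0.5145 -0.1825  0.066 ] 0.0021 0.0028
0.072 [ 0.5134 -0.182   0.072 ] 0.0014 0.0038
0.078 [ 0.5124 -0.1814  0.078 ] 0.0007 0.0047
```

```bash
python3 - <<'E'
from h import *
p=camera_params("wrist");M=p["T_tool_cam"];K=p["mtx"]
def pt(X):
    c=M[:3,:3].T@(np.array(X)-M[:3,3]);q=K@(c*[1,-1,-1]);return q[:2]/q[2]
for y in(.2578,.2338): print(pt([0,y,.0175]),pt([0,y,0]),pt([-.01516,y,0]),pt([.01516,y,0]))
print("seen tip",(260+264.5/4,120+212/3.75), "edges",260+172/4,260+357/4, "upper-rim tip row",120+240/3.75)
d=np.load("w3.npz");P=(d["K"],d["o"],d["A"])
y=np.radians(27.2);bx=np.array([np.cos(y),np.sin(y),0])
F=onz(P,(100+604/2,465/2),.0585);print(F,F-.075*bx)
a=onz(P,(100+370/2,411/2),.044);b=onz(P,(100+658/2,410/2),.044);print(a,b,np.linalg.norm(a-b))
E
```

```text
[325.12826556 174.82312177] [325.1556048  198.39732858] [304.09184283 198.41146005] [346.22070334 198.38319621]
[325.07906523 184.31028414] [325.11052615 210.16333896] [301.80244078 210.17856308] [348.42024808 210.14811377]
seen tip (326.125, 176.53333333333333) edges 303.0 349.25 upper-rim tip row 184.0
[ 0.57821901 -0.1499302   0.0585    ] [ 0.51151278 -0.18421254  0.0585    ]
[ 0.46347348 -0.18273272  0.044     ] [ 0.59303941 -0.11556103  0.044     ] 0.1459430194067195
```

move_arm:
  series:
    - [25,0,12,0,0,0,20]
    - [47,0,23,0,0,0,20]
    - [47,20,23,0,0,0,20]
    - [47,40,23,0,0,0,20]
    - [47,47,23,0,0,0,20]
    - [47,47,23,0,0,0,20]
    - [47,47,23,0,0,0,20]
    - [47,47,23,0,0,0,20]

```text
t: 8.38
position: [0.5133, -0.1855, 0.3464]
orientation: [-90.1, -0.0, 27.2]
force: [0.6, 0.1, -3.5]
opening: 0.317
```

```bash
cat > st.py <<'E'
from h import *
s=readout.sense();print({k:np.round(s[k],4 if k=="position" else 2).tolist() for k in ('t','position','orientation','force','ft_torque','opening')})
y=np.radians(27.2);print("board-frame force x,y:",np.round([s["force"][:2]@[np.cos(y),np.sin(y)],s["force"][:2]@[-np.sin(y),np.cos(y)]],2),"mouth-axis board offset from hole est mm:",[round(1000*float((s["position"][:2]-[.512,-.185])@v),2) for v in([np.cos(y),np.sin(y)],[-np.sin(y),np.cos(y)])])
E
python3 st.py
```

```text
{'t': 8.38, 'position': [0.5133, -0.1855, 0.3464], 'orientation': [-90.05, -0.04, 27.21], 'force': [0.56, 0.06, -3.47], 'ft_torque': [0.01, -0.03, 0.02], 'opening': 0.32}
board-frame force x,y: [ 0.52 -0.2 ] mouth-axis board offset from hole est mm: [0.96, -1.06]
```

move_arm:
  series:
    - [0,4,1,0,0,0,20]
    - [0,8,1,0,0,0,20]
    - [0,12,1,0,0,0,20]
    - [0,14,1,0,0,0,20]
    - [0,14,1,0,0,0,20]

```text
t: 9.0
position: [0.5128, -0.1845, 0.3315]
orientation: [-90.0, 0.0, 27.2]
force: [-0.1, -0.9, -2.0]
opening: 0.319
```

```bash
python3 st.py; python3 - <<'E'
from h import *
im=capture("scene");save("s5.png",cv2.resize(im[150:240,250:390],None,fx=5,fy=5,interpolation=cv2.INTER_CUBIC))
E
```

```text
{'t': 9.0, 'position': [0.5128, -0.1845, 0.3315], 'orientation': [-89.99, 0.01, 27.21], 'force': [-0.08, -0.94, -1.99], 'ft_torque': [-0.03, -0.02, -0.0], 'opening': 0.32}
board-frame force x,y: [-0.5 -0.8] mouth-axis board offset from hole est mm: [0.92, 0.04]
```

View pics/s5.png

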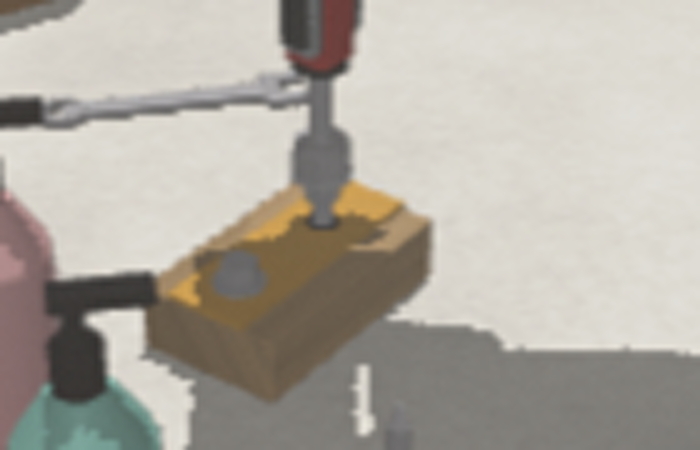

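move_arm:
  series:
    - [0,1.5,0,0,0,0,20]
    - [0,3,0,0,0,0,20]
    - [0,4.5,0,0,0,0,20]
    - [0,6,0,0,0,0,20]
    - [0,6,0,0,0,0,20]

```text
t: 9.68
position: [0.5131, -0.1841, 0.3261]
orientation: [-90.0, -0.1, 27.2]
force: [1.4, 5.9, 5.0]
opening: 0.322
```

```bash
python3 st.py
```

```text
{'t': 9.68, 'position': [0.5131, -0.1841, 0.3261], 'orientation': [-89.97, -0.09, 27.19], 'force': [1.37, 5.87, 4.98], 'ft_torque': [1.61, -0.29, 0.03], 'opening': 0.32}
board-frame force x,y: [3.9 4.6] mouth-axis board offset from hole est mm: [1.36, 0.34]
```

move_arm:
  series:
    - [0.5,0,0.7,0,0,0,20]
    - [0.8,0,1.5,0,0,0,20]
    - [0.8,1,1.5,0,0,0,20]
    - [0.8,2,1.5,0,0,0,20]
    - [0.8,2,1.5,0,0,0,20]

```text
t: 10.3
position: [0.5128, -0.1828, 0.3233]
orientation: [-90.0, 0.0, 27.2]
force: [0.9, 2.5, -1.1]
opening: 0.322
```

```bash
python3 st.py
```

```text
{'t': 10.3, 'position': [0.5128, -0.1828, 0.3233], 'orientation': [-89.97, 0.01, 27.21], 'force': [0.9, 2.47, -1.14], 'ft_torque': [0.97, -0.45, -0.05], 'opening': 0.32}
board-frame force x,y: [1.93 1.78] mouth-axis board offset from hole est mm: [1.7, 1.65]
```

move_arm:
  series:
    - [0,1,0,0,0,0,20]
    - [0,2,0,0,0,0,20]
    - [0,3,0,0,0,0,20]
    - [0,4,0,0,0,0,20]
    - [0,4,0,0,0,0,20]

```text
t: 10.92
position: [0.5128, -0.1828, 0.3196]
orientation: [-90.0, 0.0, 27.2]
force: [1.1, 4.8, -1.0]
opening: 0.319
```

```bash
python3 st.py
```

```text
{'t': 10.92, 'position': [0.5128, -0.1828, 0.3196], 'orientation': [-89.99, 0.01, 27.22], 'force': [1.1, 4.78, -0.98], 'ft_torque': [1.1, -0.33, -0.03], 'opening': 0.32}
board-frame force x,y: [3.16 3.75] mouth-axis board offset from hole est mm: [1.7, 1.6]
```

move_arm:
  series:
    - [0,1,0,0,0,0,20]
    - [0,2,0,0,0,0,20]
    - [0,3,0,0,0,0,20]
    - [0,3,0,0,0,0,20]

```text
t: 11.42
position: [0.513, -0.1831, 0.3175]
orientation: [-90.1, -0.0, 27.2]
force: [-0.6, 2.7, 7.5]
opening: 0.318
```

```bash
python3 st.py
```

```text
{'t': 11.42, 'position': [0.513, -0.1831, 0.3175], 'orientation': [-90.09, -0.03, 27.23], 'force': [-0.64, 2.72, 7.48], 'ft_torque': [0.73, 0.11, 0.05], 'opening': 0.32}
board-frame force x,y: [0.68 2.71] mouth-axis board offset from hole est mm: [1.76, 1.21]
```

move_arm:
  series:
    - [0,0.5,0,0,0,0,20]
    - [0,1,0,0,0,0,20]
    - [0,1,0,0,0,0,20]
    - [0,1,0,0,0,0,20]

```text
t: 11.92
position: [0.5131, -0.1833, 0.3172]
orientation: [-90.1, -0.1, 27.2]
force: [-1.7, 3.3, 13.7]
opening: 0.314
```

```bash
python3 st.py
```

```text
{'t': 11.92, 'position': [0.5131, -0.1833, 0.3172], 'orientation': [-90.14, -0.05, 27.23], 'force': [-1.73, 3.31, 13.71], 'ft_torque': [0.64, 0.41, 0.01], 'opening': 0.31}
board-frame force x,y: [-0.03  3.73] mouth-axis board offset from hole est mm: [1.8, 1.03]
```

move_arm:
  series:
    - [0,0,0.5,0,0,0,20]
    - [0,0,1,0,0,0,20]
    - [0,0,1.5,0,0,0,20]
    - [0,0,1.5,0,0,0,20]
    - [0,0,1.5,0,0,0,20]

```text
t: 12.55
position: [0.5126, -0.1823, 0.3172]
orientation: [-90.2, -0.1, 27.2]
force: [-0.8, -0.6, 12.2]
opening: 0.32
```

```bash
python3 st.py
```

```text
{'t': 12.55, 'position': [0.5126, -0.1823, 0.3172], 'orientation': [-90.24, -0.07, 27.24], 'force': [-0.82, -0.65, 12.21], 'ft_torque': [-0.23, 0.11, 0.05], 'opening': 0.32}
board-frame force x,y: [-1.03 -0.2 ] mouth-axis board offset from hole est mm: [1.75, 2.09]
```

move_arm:
  series:
    - [0,0,0.5,0,0,0,20]
    - [0,0,1.2,0,0,0,20]
    - [0,0,1.2,0,0,0,20]
    - [0,0,1.2,0,0,0,20]

```text
t: 13.05
position: [0.5122, -0.1815, 0.3173]
orientation: [-90.3, -0.1, 27.2]
force: [0.9, -3.7, 10.3]
opening: 0.316
```

```bash
python3 st.py
```

```text
{'t': 13.05, 'position': [0.5122, -0.1815, 0.3173], 'orientation': [-90.3, -0.08, 27.25], 'force': [0.89, -3.69, 10.28], 'ft_torque': [-0.83, -0.05, 0.05], 'opening': 0.32}
board-frame force x,y: [-0.89 -3.69] mouth-axis board offset from hole est mm: [1.73, 3.01]
```

move_arm:
  series:
    - [0,0,-0.5,0,0,0,20]
    - [0,0,-1,0,0,0,20]
    - [-0.5,0,-1,0,0,0,20]
    - [-1.2,0,-1,0,0,0,20]
    - [-1.2,0,-1,0,0,0,20]
    - [-1.2,0,-1,0,0,0,20]

```text
t: 13.8
position: [0.5116, -0.1826, 0.3172]
orientation: [-90.2, -0.1, 27.2]
force: [0.4, 1.5, 9.8]
opening: 0.318
```

```bash
python3 st.py
```

```text
{'t': 13.8, 'position': [0.5116, -0.1826, 0.3172], 'orientation': [-90.24, -0.12, 27.23], 'force': [0.43, 1.47, 9.85], 'ft_torque': [0.09, -0.26, 0.06], 'opening': 0.32}
board-frame force x,y: [1.05 1.11] mouth-axis board offset from hole est mm: [0.78, 2.32]
```

move_arm:
  series:
    - [-0.6,0.3,0,0,0,0,20]
    - [-1.2,0.3,0,0,0,0,20]
    - [-1.2,0.3,0,0,0,0,20]
    - [-1.2,0.3,0,0,0,0,20]

```text
t: 14.3
position: [0.5106, -0.1831, 0.317]
orientation: [-90.3, -0.1, 27.2]
force: [2.6, 1.3, 11.2]
opening: 0.32
```

```bash
python3 st.py
```

```text
{'t': 14.3, 'position': [0.5106, -0.1831, 0.317], 'orientation': [-90.25, -0.14, 27.23], 'force': [2.57, 1.33, 11.18], 'ft_torque': [0.2, -0.5, 0.05], 'opening': 0.32}
board-frame force x,y: [2.9  0.01] mouth-axis board offset from hole est mm: [-0.34, 2.3]
```

move_arm:
  series:
    - [0.8,0,0,0,0,0,20]
    - [1.6,0,0,0,0,0,20]
    - [2.4,0,0,0,0,0,20]
    - [3.2,0,0,0,0,0,20]
    - [3.2,0,0,0,0,0,20]
    - [3.2,0,0,0,0,0,20]

```text
t: 15.05
position: [0.5128, -0.1821, 0.317]
orientation: [-90.2, 0.0, 27.3]
force: [-5.0, -3.9, 14.8]
opening: 0.315
```

```bash
python3 st.py
```

```text
{'t': 15.05, 'position': [0.5128, -0.1821, 0.317], 'orientation': [-90.22, 0.04, 27.26], 'force': [-5.01, -3.94, 14.76], 'ft_torque': [-0.9, 1.23, 0.03], 'opening': 0.32}
board-frame force x,y: [-6.26 -1.22] mouth-axis board offset from hole est mm: [2.07, 2.22]
```

move_arm:
  series:
    - [-1,0,0,0,0,0,20]
    - [-2,0,0,0,0,0,20]
    - [-3,0,0,0,0,0,20]
    - [-4,0,0,0,0,0,20]
    - [-4,0,0,0,0,0,20]
    - [-4,0,0,0,0,0,20]

```text
t: 15.8
position: [0.51, -0.1834, 0.317]
orientation: [-90.3, -0.2, 27.2]
force: [3.0, 1.8, 10.0]
opening: 0.319
```

```bash
python3 st.py
```

```text
{'t': 15.8, 'position': [0.51, -0.1834, 0.317], 'orientation': [-90.25, -0.16, 27.22], 'force': [3.05, 1.84, 10.0], 'ft_torque': [0.42, -0.72, -0.0], 'opening': 0.32}
board-frame force x,y: [3.55 0.25] mouth-axis board offset from hole est mm: [-1.04, 2.34]
```

move_arm:
  series:
    - [0.9,0,0,0,0,0,20]
    - [1.8,0,0,0,0,0,20]
    - [1.8,-1,-0.1,0,0,0,20]
    - [1.8,-1.5,-0.1,0,0,0,20]
    - [1.8,-1,-0.1,0,0,0,20]
    - [1.8,0,-0.1,0,0,0,20]
    - [1.8,0.3,-0.1,0,0,0,20]
    - [1.8,0.3,-0.1,0,0,0,20]
    - [1.8,0.3,-0.1,0,0,0,20]

```text
t: 16.92
position: [0.5112, -0.1827, 0.3167]
orientation: [-90.2, -0.1, 27.2]
force: [-2.6, -2.9, 16.6]
opening: 0.32
```

```bash
python3 st.py
```

```text
{'t': 16.92, 'position': [0.5112, -0.1827, 0.3167], 'orientation': [-90.18, -0.05, 27.24], 'force': [-2.59, -2.9, 16.6], 'ft_torque': [-0.77, 0.65, -0.0], 'opening': 0.32}
board-frame force x,y: [-3.63 -1.4 ] mouth-axis board offset from hole est mm: [0.37, 2.45]
```

move_arm:
  series:
    - [-0.4,0,-0.3,0,0,0,20]
    - [-0.4,-1,-0.3,0,0,0,20]
    - [-0.4,-2,-0.3,0,0,0,20]
    - [-0.4,-1,-0.3,0,0,0,20]
    - [-0.4,0,-0.3,0,0,0,20]
    - [-0.4,0,-0.3,0,0,0,20]
    - [-0.4,0,-0.3,0,0,0,20]

```text
t: 17.8
position: [0.511, -0.1829, 0.3166]
orientation: [-90.1, -0.1, 27.2]
force: [-2.1, -0.5, 17.6]
opening: 0.322
```

```bash
python3 st.py
```

```text
{'t': 17.8, 'position': [0.511, -0.1829, 0.3166], 'orientation': [-90.14, -0.07, 27.23], 'force': [-2.06, -0.51, 17.62], 'ft_torque': [-0.48, 0.52, 0.0], 'opening': 0.32}
board-frame force x,y: [-2.06  0.49] mouth-axis board offset from hole est mm: [0.1, 2.35]
```

move_arm:
  series:
    - [-0.6,0,0,0,0,0,20]
    - [-0.6,-2,0,0,0,0,20]
    - [-0.6,-2,0,0,0,0,20]
    - [-0.6,-1,0,0,0,0,20]
    - [-0.6,0,0,0,0,0,20]
    - [-0.6,0,0,0,0,0,20]
    - [-0.6,0,0,0,0,0,20]

```text
t: 18.68
position: [0.5106, -0.183, 0.3166]
orientation: [-90.1, -0.1, 27.2]
force: [-0.2, 0.1, 18.4]
opening: 0.324
```

```bash
python3 st.py
```

```text
{'t': 18.68, 'position': [0.5106, -0.183, 0.3166], 'orientation': [-90.13, -0.09, 27.22], 'force': [-0.18, 0.1, 18.38], 'ft_torque': [-0.23, -0.07, 0.03], 'opening': 0.32}
board-frame force x,y: [-0.11  0.17] mouth-axis board offset from hole est mm: [-0.34, 2.42]
```

move_arm:
  series:
    - [-0.7,0,-0.4,0,0,0,20]
    - [-0.7,-2,-0.4,0,0,0,20]
    - [-0.7,-2,-0.4,0,0,0,20]
    - [-0.7,-1,-0.4,0,0,0,20]
    - [-0.7,0,-0.4,0,0,0,20]
    - [-0.7,0,-0.4,0,0,0,20]
    - [-0.7,0,-0.4,0,0,0,20]

```text
t: 19.55
position: [0.5102, -0.1836, 0.3166]
orientation: [-90.1, -0.1, 27.2]
force: [1.3, 0.7, 18.9]
opening: 0.322
```

```bash
python3 st.py
```

```text
{'t': 19.55, 'position': [0.5102, -0.1836, 0.3166], 'orientation': [-90.12, -0.11, 27.21], 'force': [1.28, 0.67, 18.86], 'ft_torque': [0.4, -0.57, -0.02], 'opening': 0.32}
board-frame force x,y: [1.44 0.01] mouth-axis board offset from hole est mm: [-0.96, 2.09]
```

move_arm:
  series:
    - [0.5,0,0,0,0,0,20]
    - [0.5,-2,0,0,0,0,20]
    - [0.5,-2,0,0,0,0,20]
    - [0.5,-1,0,0,0,0,20]
    - [0.5,0,0,0,0,0,20]
    - [0.5,0,0,0,0,0,20]
    - [0.5,-0.3,0,0,0,0,20]
    - [0.5,-0.3,0,0,0,0,20]

```text
t: 20.55
position: [0.5105, -0.1834, 0.3166]
orientation: [-90.1, -0.1, 27.2]
force: [1.3, 0.3, 17.9]
opening: 0.32
```

```bash
python3 st.py
```

```text
{'t': 20.55, 'position': [0.5105, -0.1834, 0.3166], 'orientation': [-90.1, -0.07, 27.22], 'force': [1.33, 0.31, 17.91], 'ft_torque': [0.05, -0.45, 0.01], 'opening': 0.32}
board-frame force x,y: [ 1.32 -0.33] mouth-axis board offset from hole est mm: [-0.65, 2.11]
```

move_arm:
  series:
    - [0.3,0,0,0,0,0,20]
    - [0.3,0,0,0,0.08,0,20]
    - [0.3,0,0,0,0.16,0,20]
    - [0.3,0.1,0,0,0.24,0,20]
    - [0.3,0.2,0,0,0.32,0,20]
    - [0.3,0.25,0,0,0.4,0,20]
    - [0.3,0.25,0,0,0.4,0,20]

```text
t: 21.42
position: [0.511, -0.1832, 0.3165]
orientation: [-90.1, -0.2, 4.2]
force: [4.1, 1.5, 16.2]
opening: 0.318
```

```bash
python3 st.py
```

```text
{'t': 21.42, 'position': [0.511, -0.1832, 0.3165], 'orientation': [-90.07, -0.17, 4.24], 'force': [4.1, 1.53, 16.22], 'ft_torque': [0.36, -1.04, 0.08], 'opening': 0.32}
board-frame force x,y: [ 4.34 -0.51] mouth-axis board offset from hole est mm: [-0.03, 2.07]
```

move_arm:
  series:
    - [0.3,0,0,0,0,0,20]
    - [0.7,0,0.1,0,0,0,20]
    - [0.7,0,0.1,0,0,0,20]
    - [0.7,0,0.1,0,0,0,20]

```text
t: 21.92
position: [0.5115, -0.1831, 0.3164]
orientation: [-90.1, -0.1, 4.3]
force: [1.8, 0.6, 17.8]
opening: 0.318
```

```bash
python3 st.py
```

```text
{'t': 21.92, 'position': [0.5115, -0.1831, 0.3164], 'orientation': [-90.06, -0.12, 4.3], 'force': [1.8, 0.6, 17.78], 'ft_torque': [0.15, -0.54, 0.07], 'opening': 0.32}
board-frame force x,y: [ 1.87 -0.28] mouth-axis board offset from hole est mm: [0.4, 1.92]
```

Relieved as expected. Continue with the compensated axis.

move_arm:
  series:
    - [0.3,0,0,0,0,0,20]
    - [0.4,0,0,0,0.08,0,20]
    - [0.5,0.1,0,0,0.16,0,20]
    - [0.6,0.2,0,0,0.24,0,20]
    - [0.7,0.25,-0.1,0,0.32,0,20]
    - [0.8,0.3,-0.1,0,0.4,0,20]
    - [0.8,0.3,-0.1,0,0.4,0,20]

```text
t: 22.8
position: [0.5122, -0.1831, 0.3161]
orientation: [-90.0, -0.1, -18.7]
force: [1.2, 1.8, 17.3]
opening: 0.321
```

```bash
python3 st.py
```

```text
{'t': 22.8, 'position': [0.5122, -0.1831, 0.3161], 'orientation': [-90.01, -0.12, -18.67], 'force': [1.16, 1.79, 17.29], 'ft_torque': [0.1, -0.41, 0.04], 'opening': 0.32}
board-frame force x,y: [1.85 1.06] mouth-axis board offset from hole est mm: [1.07, 1.57]
```

move_arm:
  series:
    - [0.2,0,0.4,0,0,0,20]
    - [0.3,0,0.4,0,0.08,0,20]
    - [0.4,0.1,0.4,0,0.16,0,20]
    - [0.5,0.2,0.4,0,0.24,0,20]
    - [0.6,0.25,0.3,0,0.32,0,20]
    - [0.7,0.3,0.3,0,0.4,0,20]
    - [0.7,0.3,0.3,0,0.4,0,20]

```text
t: 23.68
position: [0.513, -0.1832, 0.3158]
orientation: [-90.0, -0.1, -41.6]
force: [1.8, -0.0, 17.4]
opening: 0.319
```

```bash
python3 st.py
```

```text
{'t': 23.68, 'position': [0.513, -0.1832, 0.3158], 'orientation': [-89.99, -0.12, -41.59], 'force': [1.76, -0.05, 17.42], 'ft_torque': [-0.14, -0.29, 0.06], 'opening': 0.32}
board-frame force x,y: [ 1.55 -0.85] mouth-axis board offset from hole est mm: [1.69, 1.18]
```

move_arm:
  series:
    - [0.2,0,0.2,0,0,0,20]
    - [0.3,0,0.2,0,0.09,0,20]
    - [0.4,0.1,0.2,0,0.18,0,20]
    - [0.5,0.2,0.2,0,0.27,0,20]
    - [0.6,0.25,0.1,0,0.36,0,20]
    - [0.7,0.3,0.1,0,0.45,0,20]
    - [0.7,0.3,0.1,0,0.45,0,20]

```text
t: 24.55
position: [0.5135, -0.1836, 0.3154]
orientation: [-89.9, -0.1, -67.4]
force: [0.4, -0.9, 17.4]
opening: 0.318
```

```bash
python3 st.py
```

```text
{'t': 24.55, 'position': [0.5135, -0.1836, 0.3154], 'orientation': [-89.94, -0.11, -67.38], 'force': [0.38, -0.93, 17.43], 'ft_torque': [-0.32, -0.27, 0.05], 'opening': 0.32}
board-frame force x,y: [-0.08 -1.  ] mouth-axis board offset from hole est mm: [2.01, 0.54]
```

move_arm:
  series:
    - [0.3,0,0,0,-0.05,0,20]
    - [0.3,-2,0,0,-0.05,0,20]
    - [0.3,-2,0,0,-0.05,0,20]
    - [0.3,-1,0,0,-0.05,0,20]
    - [0.3,0,0,0,-0.05,0,20]
    - [0.3,0,0,0,-0.05,0,20]
    - [0.3,0,0,0,-0.05,0,20]

```text
t: 25.42
position: [0.5135, -0.1837, 0.3154]
orientation: [-90.0, -0.1, -64.5]
force: [-0.4, 0.4, 18.1]
opening: 0.32
```

```bash
python3 st.py
```

```text
{'t': 25.42, 'position': [0.5135, -0.1837, 0.3154], 'orientation': [-89.96, -0.07, -64.46], 'force': [-0.39, 0.42, 18.14], 'ft_torque': [-0.06, 0.11, -0.02], 'opening': 0.32}
board-frame force x,y: [-0.16  0.55] mouth-axis board offset from hole est mm: [1.94, 0.42]
```

Side force is gone. Lift slowly straight up.

move_arm:
  series:
    - [0,-3,0,0,0,0,20]
    - [0,-7,0,0,0,0,20]
    - [0,-11,0,0,0,0,20]
    - [0,-15,0,0,0,0,20]
    - [0,-20,0,0,0,0,20]
    - [0,-30,0,0,0,0,20]
    - [0,-45,0,0,0,0,20]
    - [0,-80,0,0,0,0,20]
    - [0,-80,0,0,0,0,20]

```text
t: 26.55
position: [0.5136, -0.1837, 0.3973]
orientation: [-89.8, -0.2, -64.5]
force: [0.2, -1.0, -3.3]
opening: 0.321
```

```bash
python3 st.py
```

```text
{'t': 26.55, 'position': [0.5136, -0.1837, 0.3973], 'orientation': [-89.81, -0.23, -64.46], 'force': [0.17, -1.04, -3.27], 'ft_torque': [0.06, 0.03, 0.01], 'opening': 0.32}
board-frame force x,y: [-0.32 -1.01] mouth-axis board offset from hole est mm: [2.05, 0.38]
```

move_arm:
  series:
    - [-10,0,-25,0,0,0,20]
    - [-30,0,-60,0,0,0,20]
    - [-40,0,-75,0,0,0,20]
    - [-40,0,-75,0,0,0,20]
    - [-40,0,-75,0,0,0,20]

```text
t: 27.18
position: [0.4289, -0.1799, 0.3942]
orientation: [-90.0, -0.0, -64.5]
force: [0.1, -0.1, -2.7]
opening: 0.319
```

```bash
python3 st.py; python3 - <<'E'
from h import *
P=campose("wrist");np.savez("w6.npz",K=P[0],o=P[1],A=P[2]);im=capture("wrist")
u,v=proj(P,[.512,-.185,.06]).astype(int);print(u,v)
u0=max(0,u-80);v0=max(0,v-60);print(u0,v0)
save("w6.png",cv2.resize(im[v0:v0+120,u0:u0+160],None,fx=5,fy=5,interpolation=cv2.INTER_CUBIC))
for r in spotter.trace("wrist","lean_x")[:2]: print(r["conf"],r["uv"])
E
```

```text
{'t': 27.18, 'position': [0.4289, -0.1799, 0.3942], 'orientation': [-89.99, -0.01, -64.46], 'force': [0.08, -0.07, -2.68], 'ft_torque': [-0.03, 0.0, 0.02], 'opening': 0.32}
board-frame force x,y: [ 0.04 -0.1 ] mouth-axis board offset from hole est mm: [-71.56, 42.47]
370 93
290 33
0.89 [369.6, 89.8]
0.87 [371.3, 90.2]
```

View pics/w6.png

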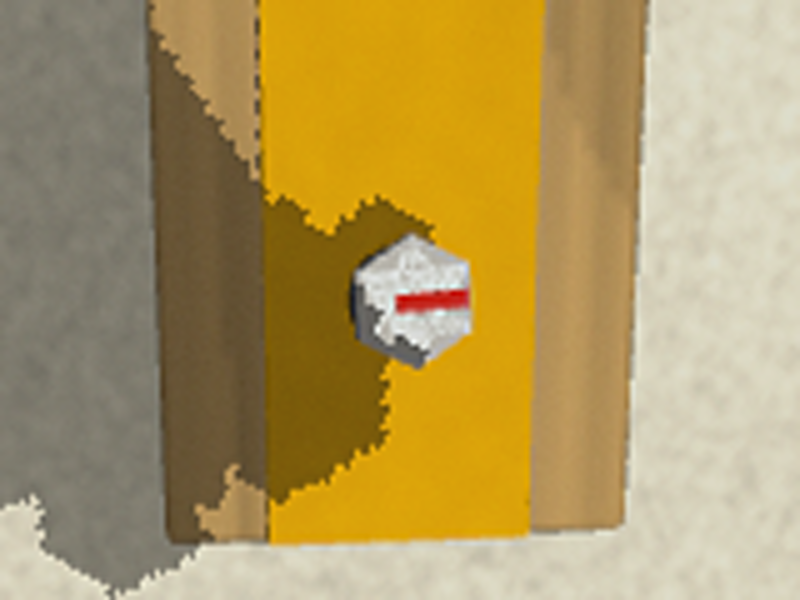

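```bash
python3 - <<'E'
from h import *
d=np.load("w6.npz");P=(d["K"],d["o"],d["A"])
px=lambda u,v:(290+(u+.5)/5-.5,33+(v+.5)/5-.5)
l=[onz(P,px(*q),.044) for q in((260,150),(270,543))];r=[onz(P,px(*q),.044) for q in((545,0),(529,535))]
ya=[np.degrees(np.arctan2(*(a-b)[[1,0]])) for a,b in(l,r)];print(ya)
y=np.radians(27.2);bx=np.array([np.cos(y),np.sin(y),0]);by=np.array([-np.sin(y),np.cos(y),0])
L=(l[0]+l[1])@by/2;Rr=(r[0]+r[1])@by/2;E=(l[1]@bx+r[1]@bx)/2
print("width",L-Rr)
V=[(411,234),(470,262),(470,335),(420,368),(357,333),(357,268)]
for z in(.071,.073,.075):
    H=np.mean([onz(P,px(*q),z) for q in V],0)
    print(z,"dx",H@bx-E-.045,"dy",H@by-(L+Rr)/2)
d=np.load("w4.npz");Q=(d["K"],d["o"],d["A"])
p4=lambda u,v:(260+(u+.5)/4-.5,120+(v+.5)/3.75-.5)
a=onz(Q,p4(270,5),.044);b=onz(Q,p4(270,196),.044)
for z in(.073,): H=onz(Q,p4(488,115),z);print("before dx",H@bx-(a+b)@bx/2-.045,"dy",H@by-(a+b)@by/2)
E
```

```text
[np.float64(27.902800343498587), np.float64(27.439074431079096)]
width 0.04998804618763508
0.071 dx -0.0006737938966785567 dy 0.0010951874388831495
0.073 dx -0.0006395713675547837 dy 0.0013670072245444143
0.075 dx -0.0006053488384310662 dy 0.0016388270102057345
before dx 0.002623107762531482 dy 0.0020689858252113114
```

```bash
python3 - <<'E'
from h import *
im=capture("wrist");save("w7.png",im[120:280,260:460])
cv2.imwrite("pics/w7f.png",im[:,:,::-1])
cv2.imwrite("pics/w7.png",cv2.resize(cv2.imread("pics/w7.png"),None,fx=4,fy=4-.25,interpolation=cv2.INTER_CUBIC))
E
```

```text
(no output)
```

View pics/w7.png

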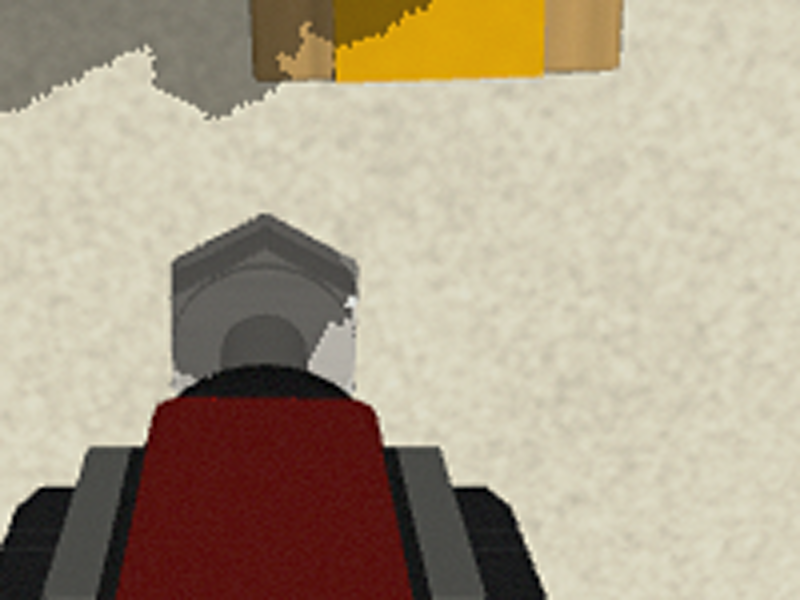

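move_arm:
  series:
    - [20,0,0,0,0,0,20]
    - [41,0,0,0,0,0,20]
    - [41,0,0,0,0,0,20]
    - [41,0,0,0,0,0,20]
    - [41,0,0,0,0,0,20]

```text
t: 27.95
position: [0.446, -0.2166, 0.3942]
orientation: [-90.0, 0.0, -64.4]
force: [-0.5, -0.1, -2.4]
opening: 0.322
```

```bash
python3 st.py; python3 - <<'E'
from h import *
P=campose("wrist");np.savez("w8.npz",K=P[0],o=P[1],A=P[2]);im=capture("wrist");cv2.imwrite("pics/w8f.png",im[:,:,::-1])
hsv=cv2.cvtColor(im,cv2.COLOR_RGB2HSV);Y=(hsv[...,1]>200)&(abs(hsv[...,0].astype(int)-22)<5)
Y[:,:280]=0;Y[:,380:]=0
for r in list(range(52,142,6)):
    c=np.where(Y[r])[0]
    if len(c): print(r,c.min(),c.max(),(c.min()+c.max())/2,len(c))
ro=np.where(Y.any(1))[0];print("rows",ro.min(),ro.max())
for r in spotter.trace("wrist","lean_x")[:2]:
    m=r["mask"];ys,xs=np.where(m);print(r["conf"],r["uv"],xs.min(),xs.max(),ys.min(),ys.max(),m.sum())
u,v=proj(P,[.512,-.185,.073]).astype(int);print(u,v)
save("w8.png",cv2.resize(im[v-50:v+70,u-60:u+60],None,fx=5,fy=5,interpolation=cv2.INTER_NEAREST));print(u-60,v-50)
E
```

```text
{'t': 27.95, 'position': [0.446, -0.2166, 0.3942], 'orientation': [-90.0, 0.01, -64.44], 'force': [-0.52, -0.13, -2.43], 'ft_torque': [0.04, -0.04, 0.07], 'opening': 0.32}
board-frame force x,y: [-0.53  0.12] mouth-axis board offset from hole est mm: [-73.13, 2.06]
52 297 352 324.5 56
58 298 352 325.0 55
64 298 352 325.0 55
70 298 352 325.0 55
76 299 352 325.5 54
82 299 352 325.5 41
88 299 352 325.5 31
94 300 352 326.0 29
100 300 352 326.0 32
106 300 352 326.0 51
112 301 353 327.0 53
118 301 353 327.0 53
124 301 353 327.0 53
130 302 353 327.5 52
136 302 353 327.5 52
rows 0 140
0.78 [323.0, 94.6] 313 336 80 105 480
0.69 [324.5, 88.8] 314 336 80 104 433
323 93
263 43
```

View pics/w8.png

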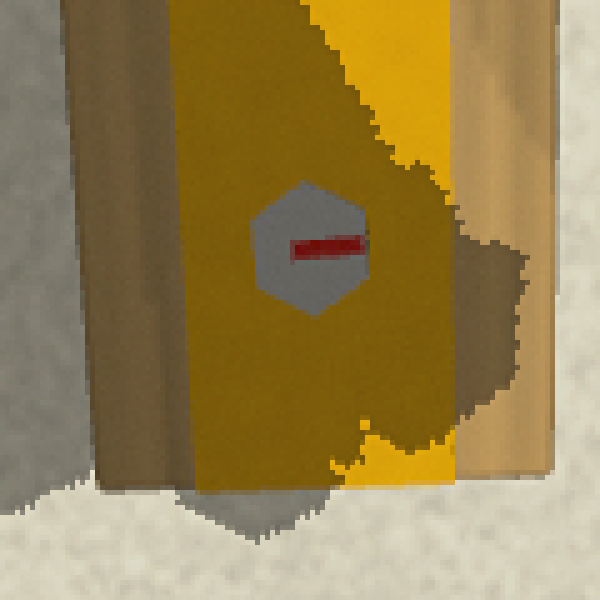

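move_arm:
  series:
    - [-20,0,14,0,-0.11,0,20]
    - [-55,0,38,0,-0.22,0,20]
    - [-90,0,61,0,-0.33,0,20]
    - [-125,0,85,0,-0.45,0,20]
    - [-160,0,109,0,-0.57,0,20]
    - [-195,0,133,0,-0.69,0,20]
    - [-230,0,157,0,-0.81,0,20]
    - [-265,0,181,0,-0.93,0,20]
    - [-295,0,201,0,-1.05,0,20]
    - [-320,0,218,0,-1.16,0,20]
    - [-333,0,227,0,-1.243,0,20]
    - [-333,0,227,0,-1.243,0,20]

```text
t: 29.55
position: [0.5071, 0.1824, 0.3942]
orientation: [-90.0, 0.0, 6.8]
force: [0.5, 0.5, -2.8]
opening: 0.321
```

move_arm:
  series:
    - [0,0,0,0,0,0,20]
    - [0,0,0,0,0,0,20]

```text
t: 29.8
position: [0.5073, 0.1809, 0.3943]
orientation: [-90.0, -0.0, 6.7]
force: [-0.4, -0.3, -3.0]
opening: 0.319
```

```bash
python3 st.py
```

```text
{'t': 29.8, 'position': [0.5073, 0.1809, 0.3943], 'orientation': [-90.01, -0.0, 6.67], 'force': [-0.36, -0.26, -3.01], 'ft_torque': [0.05, 0.0, -0.01], 'opening': 0.32}
board-frame force x,y: [-0.44 -0.07] mouth-axis board offset from hole est mm: [163.04, 327.6]
```

move_arm:
  series:
    - [0,25,0.8,0,0,0,20]
    - [0,60,0.8,0,0,0,20]
    - [0,90,0.8,0,0,0,20]
    - [0,108,0.8,0,0,0,20]
    - [0,118,0.8,0,0,0,20]
    - [0,125,0.8,0,0,0,20]
    - [0,128,0.8,0,0,0,20]
    - [0,130,0.8,0,0,0,20]
    - [0,130.5,0.8,0,0,0,20]
    - [0,130.5,0.8,0,0,0,20]

```text
t: 31.05
position: [0.5073, 0.1823, 0.264]
orientation: [-90.0, -0.0, 6.8]
force: [-0.7, -1.4, -2.5]
opening: 0.319
```

```bash
python3 st.py
```

```text
{'t': 31.05, 'position': [0.5073, 0.1823, 0.264], 'orientation': [-90.0, -0.02, 6.76], 'force': [-0.71, -1.41, -2.49], 'ft_torque': [-0.0, 0.02, 0.03], 'opening': 0.32}
board-frame force x,y: [-1.27 -0.93] mouth-axis board offset from hole est mm: [163.69, 328.87]
```

move_arm:
  series:
    - [0,0.7,0,0,0,0,20]
    - [0,1.3,0,0,0,0,20]
    - [0,1.3,0,0,0,0,20]

```text
t: 31.42
position: [0.5073, 0.1823, 0.2629]
orientation: [-90.0, -0.0, 6.8]
force: [-2.3, -0.5, 4.1]
opening: 0.319
```

Seated (about 7 N). Release and retreat.

move_arm:
  series:
    - [0,0,0,0,0,0,40]
    - [0,0,0,0,0,0,60]
    - [0,0,0,0,0,0,100]
    - [0,0,0,0,0,0,100]
    - [0,0,0,0,0,0,100]
    - [0,0,0,0,0,0,100]
    - [0,-30,0,0,0,0,100]
    - [0,-70,0,0,0,0,100]
    - [0,-110,0,0,0,0,100]
    - [0,-142,0,0,0,0,100]
    - [0,-142,0,0,0,0,100]

```text
t: 32.8
position: [0.5074, 0.1824, 0.4067]
orientation: [-90.0, -0.3, 6.8]
force: [-0.5, -0.5, -0.7]
opening: 1.0
```

```bash
python3 st.py; python3 - <<'E'
from h import *
P=campose("wrist");im=capture("wrist");cv2.imwrite("pics/w9.png",im[:,:,::-1])
hsv=cv2.cvtColor(im,cv2.COLOR_RGB2HSV);m=((hsv[...,0]<8)|(hsv[...,0]>172))&(hsv[...,1]>150)
m[:,:250]=0;m[:,420:]=0;ys,xs=np.where(m);print("red",xs.min(),xs.max(),ys.min(),ys.max())
print("cap expected",proj(P,[.5064,.1821,.139]),"handle foot expected",proj(P,[.5064,.1821,.079]))
for r in spotter.trace("wrist","driver_handle")[:1]: print(r["conf"],r["uv"])
E
```

```text
{'t': 32.8, 'position': [0.5074, 0.1824, 0.4067], 'orientation': [-89.96, -0.25, 6.76], 'force': [-0.52, -0.45, -0.69], 'ft_torque': [-0.0, 0.04, 0.05], 'opening': 1.0}
board-frame force x,y: [-0.67 -0.17] mouth-axis board offset from hole est mm: [163.86, 328.85]
red 306 342 163 210
cap expected [321.59470494 194.8370749 ] handle foot expected [322.05517878 174.79361823]
0.83 [323.5, 181.9]
```

```bash
python3 -c "
from h import *
print(workorder.hand_in())"
```

```text
the job is handed in; nothing more can be done
None
```

I fitted the driver fully over the loose screw, squared it, turned it about a quarter turn clockwise, put the driver back in its stand and handed the job in. The robot clock read about 33 s of the 72 s allowed.

- **Fit:** By touch, the head top is about 30 mm above the hole. The first touch on the funnel gave about 6 N of side force. I shifted the driver until it slid on.
- **Squaring:** I pressed upright with up to about 21 N. I re-seated it several times until the side force on the axis was near zero. It was about 1.3 N when the turn started.
- **Turn:** The driver turned about 95° and the screw sank 1.2 mm, which matches about 1.5 rad. During the turn the side force rose once to about 4 N; I relieved it. The red mark ended about 86–90° clockwise of where it began.
- **Lift-off:** Side force was about 0.5 N when I lifted the driver away.
- **Return:** The driver sat down in its stand with about 7 N and was released. The last wrist picture, checked by pixel numbers only, has the red handle where an upright driver should be.

**Check that disagreed:** The pictures after lift-off put the head about 0.7 mm to 1.3 mm off the hole in the board's +y and 0.6 mm in -x. That would be a lean of roughly 0.02 to 0.045 rad. The touch measurements say the screw is square. My measuring error is about 0.5–1 mm, so I did not press it again, and a small remaining lean is possible.

I did not touch the other objects, as far as the forces and pictures showed.

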